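Restack the water filter's toothed rings with opposite tabs

TASK

Put the washed filter rings back on the sprung white spine of the water filter: first the blue ring with its tab on the pipe side, then the orange ring on top of it with its tab on the opposite side. The spine's ribs stand a little turned, so press only gently, turn each ring until its teeth drop between the ribs, slide it fully home and let go. Leave the bulbs, torch and tester undisturbed.

Things in the scene. Friction and masses are not known exactly. Their poses are not given: they have to be found in the camera images.
- foot: Fixed grey water-filter foot, 104 mm across, 26 mm high; origin on the spine's axis at counter level, z up, x along the pipe. Over it, on a spring, is a black flange (60 mm across) carrying the white spine. Flange and spine sink together when pushed: about 3 N starts it, 0.4 N more per mm, 0.6 N more per 10 mm/s, hard stop after 12 mm. More than 25 N on foot, flange or spine is too rough.
- foot_pipe (a point): Tip of the foot's pipe stub (brass end), 105 mm from the spine's axis along foot x, 14 mm up; the stub is 28 mm thick. This is the pipe side.
- foot_axis (a point): Point on the spine's axis at the flange's top at rest, 46 mm above the foot's origin; axes as the foot's. White spine: core 26 mm across, with 4 upright ribs 12 mm wide reaching 20 mm from the axis, their top edges rounded to 2 mm.
- foot_ribtop (a point): Point on the spine's axis at the rib tops at rest, 77 mm above the foot's origin (bare core with coned tip goes on to 86 mm); axes as the foot's, not the ribs'. Ribs stand at 45, 135, 225, 315 deg from foot x PLUS a hidden, unmeasured turn of 0.28 to 0.55 rad counter-clockwise seen from above; they do not turn in use.
- blue_ring_center (a point): Centre of the blue ring, half-way up. Flat twelve-sided plastic ring, 64 mm across flats, 14 mm thick, 60 g; 44 mm bore with 4 teeth (9.8 mm wide, ends 15.5 mm from the axis) at 0, 90, 180, 270 deg from its x. x points along its one tab, z up. Flats at +y and -y: grip across them, low, fingers either side of the spine. Home: centre 53 mm above the foot's origin.
- blue_ring_tab (a point): Point on the blue ring's tab, 44 mm from its axis, half-way up; tab 18 mm wide, 8 mm thick, ends at 48 mm. The ring drops on when its tab stands counter-clockwise of the pipe's direction by the hidden turn of the ribs, play 0.1 rad either way; pressed lightly on the rib tops and turned, the fit shows by the spine springing up into it and the push vanishing.
- orange_ring_center (a point): Centre of the orange ring, half-way up. Flat twelve-sided plastic ring, 64 mm across flats, 14 mm thick, 60 g; 44 mm bore with 4 teeth (9.8 mm wide, ends 15.5 mm from the axis) at 0, 90, 180, 270 deg from its x. x points along its one tab, z up. Flats at +y and -y: grip across them, low, fingers either side of the spine. Home: centre 67 mm above the foot's origin.
- orange_ring_tab (a point): Point on the orange ring's tab, 44 mm from its axis, half-way up; same shape as the blue one's. The ring drops on as the blue one does, its tab counter-clockwise of the direction opposite the pipe by the same hidden turn.
- glass_bulb_center (a point): Clear glass bayonet bulb standing on its metal cap, 60 mm across, 105 mm high; this point is on its axis 50 mm up. To be left alone.
- led_bulb_center (a point): Frosted white LED bulb standing on its cap, same size; point 50 mm up. To be left alone.
- torch_center (a point): Grey torch standing on its 50 mm wide head, 130 mm high; point 65 mm up on its axis. To be left alone.
- tester_grip (a point): Blue-handled screwdriver tester lying flat, 150 mm long; point on its handle. To be left alone.

How it is judged:
By the outcome, as a careful person would: the job done as asked, in the order asked, and still so for the second after the job is handed in, with the robot touching nothing.
It also fails if it takes over 67 s, if anything falls off the work surface, if the arm or the gripper's body presses on something with over 40 N, if the wrist force passes 120 N, or if a joint passes its speed limit or range.

ROBOT

A 6-joint arm with a two-finger parallel gripper is mounted at the origin on the work surface. World frame = base frame: x ahead of the robot, y to its left, z up, the work surface at z = 0. Lengths are in mm, angles in rad, forces in N, time in s.
With the tool pointing down it reaches from about 325 to 775 mm from the base axis. Payload 5.5 kg.
Tool frame: the origin (TCP) lies on the centre line of the jaws, within the pads' length; the fingertips stand 22 mm ahead of it and the grasp point (between the pads) lies 3 mm ahead of it (tip_reach is the distance from the TCP to the fingertips, in mm); z points along the fingers, y is the line along which they close (so a half turn about z gives the same grasp; the last joint's range is limited). The gripper opens to 88 mm and grips with 3 to 60 N. Pads are 20 mm wide; open, the fingers measure 115 mm over their backs; the gripper's body (75 mm by 178 mm) begins 61 mm behind the grasp point.
Start: joints at [1.147, 0.091, 1.231, -0, 1.82, -0.057], TCP at [215.183, 560.101, 244.631] pointing down, gripper open.
Joint ranges: [-2.87, 2.87], [-0.86, 2.18], [0.17, 2.46], [-1.51, 4.65], [0.06, 2.69], [-2.65, 2.65]. Speed limits (rad/s): [2.57, 2.57, 3.01, 3.14, 3.14, 3.14].

INTERFACE

Orientations are given as a 3x3 rotation matrix whose columns are the frame's x, y, z axes.
In Python, from rig import observe, grab_frame, calibration, finish_job, boxes_of, regions_of, spot_point, tip_reach gives the robot as it stands.
- The arm moves only by the tool play_rows, never from a script. Its argument "deltas" is a list of rows, each an object with "travel": the shift along the tool's x, y, z in mm, a list of three; "yaw": the turn about the tool's z in degrees. In form: [{"travel": [dx, dy, dz], "yaw": yaw}, ...]. A call has exactly 5 rows; each row shifts and turns the commanded pose from where the row before left it, along the tool's axes as they then stand; what a row does not reach is not made up. A row lasts 1/10 s, in which the tool goes at most 50 mm and 8.59 degrees, less where a joint would pass 70% of its speed; a pose out of reach is approached as far as the arm can. A call is refused whole if a number of a shift passes 50 or a number of a turn 8.59, either way. A call with a gripper value outside its range is refused whole. "grip" is the opening in per cent of the stroke, from 0 (shut) to 100 (fully open), set as the call begins (left out, the last holds). The fingers move at their own pace and stop on an object; the grip force is fixed at half the most. Time passes only in rows, so rows that do not move let the fingers close, or fill a call up. It gives the time, the measured TCP pose, the force, the opening and the grip force at its end, in the units of the state.
- observe(): the state, without advancing time (a new reading comes with each control period).
- grab_frame(name): name is "scene" or "top" or "wrist"; returns (picture, depth): 384x512x3 uint8, blue, green, red; 384x512 float32, mm along the optical axis (not along the pixel's ray), 0 where there is no reading.
- calibration(name): a dict with "camera_matrix" (3x3 intrinsics, pixels), "k1" (the pictures are not rectified: a ray, as slopes to the right and down, at radius r is drawn at 1 + k1 r^2 times it, then the intrinsics apply), "R" (3x3) and "t" (3): a world point X has camera coordinates R X + t; the wrist camera has in their place "hand_eye" (4x4, takes a point from camera to tool coordinates, whose origin is the TCP and whose axes are the flange's). Camera axes: x right, y down, z forward; pixel columns grow to the right and rows downward; lengths in mm; the calibration is good to about 2 mm. A picture is of the moment at which its call begins: read the wrist's pose just before it. calibration takes no time and is no camera call.
- finish_job(): hands the job in; it is judged then, once.
Trained networks look in the newest picture that a camera, given by its name, has taken for a name from the list of things; names that differ only in an ending like _2 or _b are one class to them, and where a whole thing is asked for, a point or a joint stands for the part that bears it (a point fixed in the world has none). Each returns a list of dicts, best first, with "score" (0 to 1); they miss things now and then, are a little off and sometimes report something else, mostly with a low value. They report only what shows in the picture. A call takes as long as a camera call.
- boxes_of(query, camera): "extent" ([left, top, right, bottom] in pixels, round what is visible of it).
- regions_of(query, camera): "pixels" (384x512 bool, what is visible of it) and "extent" ([left, top, right, bottom] in pixels, round what is visible of it).
- spot_point(query, camera): "xy" ([column, row] in pixels: a listed point, or the origin of a listed thing).
The state is a dict: "time_s": time; "qpos": joint angles; "dq": joint speeds; "joint_efforts": joint torques, N m; "ee_pos": TCP position; "orientation": TCP orientation; "contact_force": force on the tool from outside, world axes, zero at the start; "torque": the same for the moment, N m; "finger_gap": finger opening in mm; "finger_force": force on a finger pad.
Only numpy, scipy, OpenCV 4.12 (cv2) and the standard library are available. Lean on these libraries where they do the work, as an engineer would, in place of code of your own. Each camera call takes 0.05 s, during which the arm holds its last target. There are 200 camera calls.

## Working session

There is one attempt and no reset: what is moved stays moved. The work goes in short steps, Python scripts to look and compute and a tool call to move; the robot and the scene stay as the last step left them, time stands still between calls to the robot, and variables do not carry over. Pictures are saved under pics/ and viewed, at most 10 in all, crops included, and the job is handed in when it is done.

Besides the shell and the picture viewer there is one more tool, called after "Request:" as name(argument=value, ...), one argument or row to a line, values as JSON. play_rows: Moves the arm, as the interface text tells. Its arguments: {"type":"object","properties":{"deltas":{"type":"array","items":{"type":"object","properties":{"travel":{"type":"array","items":{"type":"number"}},"yaw":{"type":"number"}}}},"grip":{"type":"number"}},"required":["deltas"]}

```bash
mkdir -p pics; ls
cat > h.py <<'E'
import numpy as np, cv2
from rig import *
def uv2w(name,uv,z=None,depth=None,st=None):
    c=calibration(name);K=np.array(c["camera_matrix"]);k1=c["k1"]
    d=np.array([(uv[0]-K[0,2])/K[0,0],(uv[1]-K[1,2])/K[1,1]]);p=d.copy()
    for _ in range(20): p=d/(1+k1*(p@p))
    r=np.array([p[0],p[1],1.])
    if name=="wrist":
        H=np.array(c["hand_eye"]);Rt=np.array(st["orientation"]);t=np.array(st["ee_pos"])
        R=Rt@H[:3,:3];o=Rt@H[:3,3]+t
    else:
        R=np.array(c["R"]).T;o=-R@np.array(c["t"])
    w=R@r
    s=depth if z is None else (z-o[2])/w[2]
    return o+s*w
E
python3 - <<'E'
from h import *
st=observe();print({k:np.round(v,3).tolist() for k,v in st.items()},tip_reach)
Z=dict(foot_pipe=14,foot_axis=46,foot_ribtop=77,blue_ring_center=7,blue_ring_tab=7,orange_ring_center=7,orange_ring_tab=7,glass_bulb_center=50,led_bulb_center=50,torch_center=65,tester_grip=12)
for cam in("top","scene"):
    im,d=grab_frame(cam);cv2.imwrite(f"pics/{cam}0.png",im)
    for q,z in Z.items():
        for r in spot_point(q,cam)[:2]:
            u=np.round(r["xy"]).astype(int);dd=d[min(max(u[1],0),383),min(max(u[0],0),511)]
            print(cam,q,round(r["score"],2),u,np.round(uv2w(cam,r["xy"],z)),np.round(uv2w(cam,r["xy"],None,dd)))
E
```

```text
pics
{'time_s': 0.0, 'qpos': [1.147, 0.092, 1.232, -0.0, 1.82, -0.057], 'dq': [-0.0, 0.002, 0.001, 0.002, -0.0, -0.001], 'joint_efforts': [-0.001, -44.648, -40.643, 0.07, 0.03, -0.0], 'ee_pos': [215.083, 559.845, 243.539], 'orientation': [[-0.933, 0.359, -0.001], [0.359, 0.933, -0.002], [0.0, -0.002, -1.0]], 'contact_force': [0.526, -0.718, -0.429], 'torque': [0.015, -0.004, 0.003], 'finger_force': 0.0, 'finger_gap': 87.963} 22.0
top foot_pipe 0.67 [155 184] [619. 284.  14.] [623. 288.  -3.]
top foot_axis 0.74 [192 193] [586. 172.  46.] [578. 166.  80.]
top foot_ribtop 0.79 [187 196] [570. 180.  77.] [571. 181.  76.]
top blue_ring_center 0.58 [298 253] [ 422. -122.    7.] [ 423. -123.   -4.]
top orange_ring_center 0.71 [289 188] [ 607. -100.    7.] [ 609. -100.   -1.]
top orange_ring_tab 0.81 [293 176] [ 644. -111.    7.] [ 643. -110.   10.]
top glass_bulb_center 0.71 [251 249] [431.   7.  50.] [427.   6. 105.]
top glass_bulb_center 0.32 [296 250] [ 428. -114.   50.] [ 432. -119.    0.]
top led_bulb_center 0.9 [379 149] [ 711. -352.   50.] [ 695. -337.  100.]
top torch_center 0.71 [2
[... 379 characters left out ...]
btop 0.79 [304 241] [573. 176.  77.] [576. 179.  82.]
scene blue_ring_center 0.7 [275 171] [ 439. -124.    7.] [ 434. -131.   -2.]
scene blue_ring_tab 0.83 [286 172] [415. -98.   7.] [414. -99.   6.]
scene orange_ring_center 0.72 [239 200] [603. -95.   7.] [ 599. -101.   -2.]
scene orange_ring_tab 0.53 [223 210] [664. -94.   7.] [662. -99.   0.]
scene glass_bulb_center 0.71 [303 183] [423.  -3.  50.] [451.  26.  97.]
scene led_bulb_center 0.68 [169 160] [ 710. -341.   50.] [ 714. -330.   62.]
scene torch_center 0.81 [223 236] [736.  23.  65.] [742.  36.  87.]
scene torch_center 0.19 [303 186] [440.  16.  65.] [453.  30.  87.]
scene tester_grip 0.51 [261 268] [694. 141.  12.] [698. 146.  24.]
```

Run:
```python
import cv2
a=cv2.imread("pics/top0.png")[110:300,120:400];cv2.imwrite("pics/top0c.png",cv2.resize(a,None,fx=2.85,fy=2.85,interpolation=cv2.INTER_CUBIC))
```

```text
(no output)
```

View pics/top0c.png

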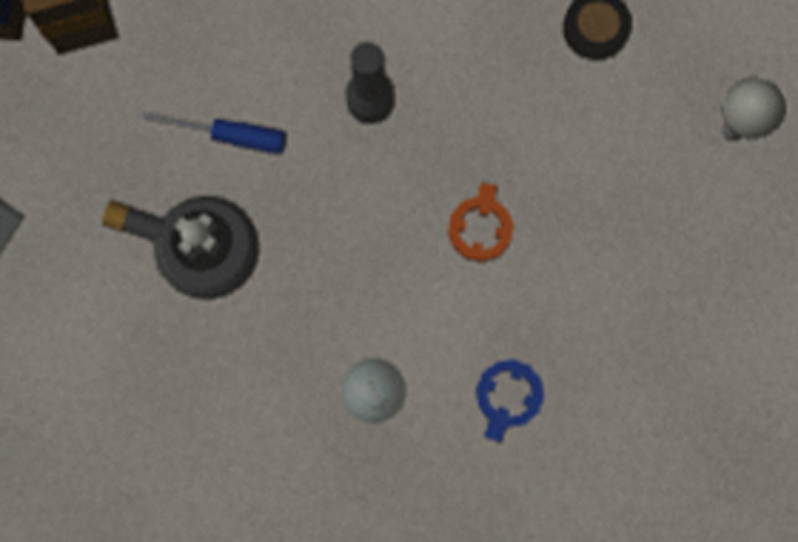

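View pics/scene0.png

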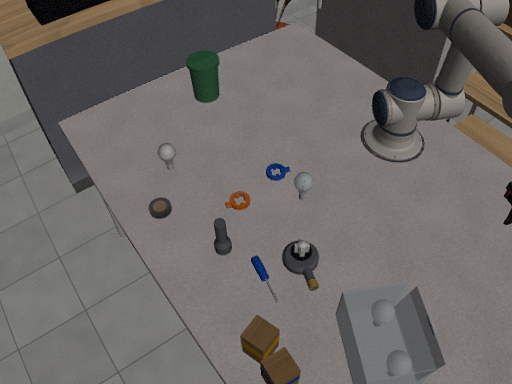

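The top picture shows the blue ring at about (299,248) with its tab at (294,262), the orange ring at (288,191) with its tab at (291,177), and the foot at (192,196) with the pipe tip at (159,185). The tester lies beyond the foot, and the bulb at (251,247) sits between the foot and the blue ring. The scene picture agrees.

Run:
```python
from h import *
c=calibration("wrist");print(np.round(c["hand_eye"],3),c["camera_matrix"],c["k1"])
for n,p in dict(b=(298.8,248),bt=(293.7,261.6),o=(288.4,190.7),ot=(291.2,176.7)).items(): print(n,uv2w("top",p,10).round(1))
```

```text
[[-0.00000e+00 -9.63000e-01 -2.69000e-01  7.28570e+01]
 [ 1.00000e+00 -0.00000e+00  0.00000e+00 -5.27000e-01]
 [-1.00000e-03 -2.69000e-01  9.63000e-01 -1.39455e+02]
 [ 0.00000e+00  0.00000e+00  0.00000e+00  1.00000e+00]] [[292.19560091   0.         258.10919771]
 [  0.         292.19560091 186.6243095 ]
 [  0.           0.           1.        ]] -0.05517467310579376
b [ 436.8 -124.4   10. ]
bt [ 399.4 -109.6   10. ]
o [599.8 -97.4  10. ]
ot [ 641.1 -106.    10. ]
```

Request:
play_rows(
  deltas=[
    {"travel": [-32,-15,3],"yaw": 0},
    {"travel": [-32,-15,3],"yaw": 0},
    {"travel": [-32,-15,3],"yaw": 0},
    {"travel": [-32,-15,3],"yaw": 0},
    {"travel": [-32,-15,3],"yaw": 0},
  ],
)

```text
time_s: 1.7
ee_pos: [338.4, 431.6, 229.6]
orientation: [[-0.934, 0.358, 0.0], [0.358, 0.934, 0.0], [-0.0, 0.0, -1.0]]
contact_force: [-0.1, 0.4, 0.8]
finger_gap: 87.7
finger_force: 0.0
```

Request:
play_rows(
  deltas=[
    {"travel": [-32,-15,3],"yaw": 0},
    {"travel": [-32,-15,3],"yaw": 0},
    {"travel": [-32,-15,3],"yaw": 0},
    {"travel": [-32,-15,3],"yaw": 0},
    {"travel": [-32,-15,3],"yaw": 0},
  ],
)

```text
time_s: 2.2
ee_pos: [461.0, 304.2, 214.7]
orientation: [[-0.933, 0.359, 0.0], [0.359, 0.933, 0.0], [-0.0, 0.0, -1.0]]
contact_force: [0.5, 1.0, 0.6]
finger_gap: 87.4
finger_force: 0.0
```

Request:
play_rows(
  deltas=[
    {"travel": [-32,-15,3],"yaw": 0},
    {"travel": [-32,-15,3],"yaw": 0},
    {"travel": [-32,-15,3],"yaw": 0},
    {"travel": [-32,-15,3],"yaw": 0},
    {"travel": [-30,-15,3],"yaw": 0},
  ],
)

```text
time_s: 2.7
ee_pos: [581.7, 177.4, 199.5]
orientation: [[-0.933, 0.359, 0.0], [0.359, 0.933, 0.0], [-0.0, 0.0, -1.0]]
contact_force: [0.1, 0.0, 0.0]
finger_gap: 88.0
finger_force: 0.0
```

Request:
play_rows(
  deltas=[
    {"travel": [0,0,0],"yaw": 0},
    {"travel": [0,0,0],"yaw": 0},
    {"travel": [0,0,0],"yaw": 0},
    {"travel": [0,0,0],"yaw": 0},
    {"travel": [0,0,0],"yaw": 0},
  ],
)

```text
time_s: 3.2
ee_pos: [580.2, 179.6, 200.1]
orientation: [[-0.934, 0.357, 0.001], [0.357, 0.934, 0.0], [-0.0, 0.0, -1.0]]
contact_force: [1.0, -1.2, 0.1]
finger_gap: 87.6
finger_force: 0.0
```

```bash
cat >> h.py <<'E'
def wlook(f,Z,save=True):
    st=observe();im,d=grab_frame("wrist");cv2.imwrite(f"pics/{f}.png",im);np.save(f"pics/{f}.npy",d)
    import json;json.dump({k:np.array(v).tolist() for k,v in st.items()},open(f"pics/{f}.json","w"))
    print("tcp",np.round(st["ee_pos"],1),"xang",np.degrees(np.arctan2(st["orientation"][1][0],st["orientation"][0][0])).round(2),"F",np.round(st["contact_force"],1),st["time_s"])
    for q,z in Z.items():
        for r in spot_point(q,"wrist")[:2]:
            print(q,round(r["score"],2),np.round(r["xy"],1),uv2w("wrist",r["xy"],z,st=st).round(1))
E
python3 - <<'E'
from h import *
wlook("w1",dict(foot_axis=46,foot_ribtop=77,foot_pipe=14))
E
```

```text
tcp [580.2 179.6 200.1] xang 159.07 F [ 1.  -1.2  0.1] 3.2
foot_axis 0.79 [261.3 181.4] [584.6 181.1  46. ]
foot_ribtop 0.96 [256.9 190.8] [584.  176.6  77. ]
foot_pipe 0.74 [351.7 173.5] [620.9 278.9  14. ]
```

View pics/w1.png

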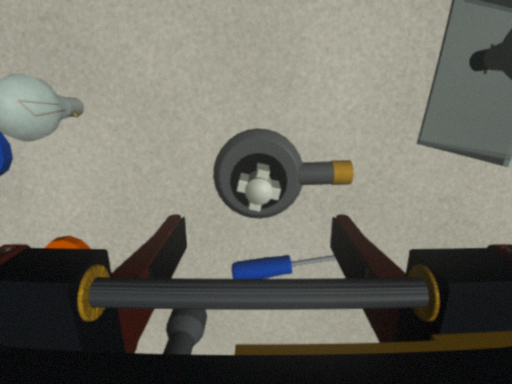

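The wrist picture shows the foot at about (258,172), the pipe stub going right to (352,173), and the spine top at (257,191) with all four ribs visible. I'll fit the rib cross on a view rectified to z = 77.

```bash
cat > fit.py <<'E'
from h import *
import json
def w2uv(P,st):
    c=calibration("wrist");K=np.array(c["camera_matrix"]);H=np.array(c["hand_eye"])
    Rt=np.array(st["orientation"]);Q=((P-np.array(st["ee_pos"]))@Rt-H[:3,3])@H[:3,:3]
    s=Q[...,:2]/Q[...,2:];s=s*(1+c["k1"]*(s**2).sum(-1,keepdims=True))
    return s*[K[0,0],K[1,1]]+[K[0,2],K[1,2]]
def rect(f,cx,cy,z,half=60,res=.5):
    st=json.load(open(f"pics/{f}.json"));im=cv2.imread(f"pics/{f}.png")
    g=np.arange(-half,half,res);X,Y=np.meshgrid(cx+g,cy+g)   # row=y, col=x
    uv=w2uv(np.stack([X,Y,0*X+z],-1),st).astype(np.float32)
    return cv2.remap(im,uv[...,0],uv[...,1],cv2.INTER_CUBIC),X,Y
E
python3 - <<'E'
from fit import *
im,X,Y=rect("w1",584,178,77,40,.5)
cv2.imwrite("pics/r1.png",cv2.resize(im[::-1],None,fx=3,fy=3))
g=cv2.GaussianBlur(im.max(2).astype(np.float32),(0,0),1)
print(np.percentile(g,[5,50,80,90,97]))
best=[]
# cross shape score: ribs white (13<r<20), gaps dark (15<r<20)
for cx in np.arange(576,592,.5):
  for cy in np.arange(170,188,.5):
    x=X-cx;y=Y-cy;r=np.hypot(x,y);s=(r>14)&(r<26);xs,ys,gs,rs=x[s],y[s],g[s],r[s]
    for a in range(0,90,2):
      A=np.radians(a);u=np.abs(xs*np.cos(A)+ys*np.sin(A));v=np.abs(-xs*np.sin(A)+ys*np.cos(A))
      m=(np.minimum(u,v)<6)&(np.maximum(u,v)<20)
      best.append((gs[m].mean()-gs[~m].mean(),cx,cy,a))
best.sort(reverse=True)
for b in best[:6]:print(b)
E
```

```text
[ 34.59257164  80.58014679 163.1413147  166.61302338 175.80574387]
(np.float32(93.47505), np.float64(583.5), np.float64(178.5), 56)
(np.float32(92.62992), np.float64(583.0), np.float64(178.5), 56)
(np.float32(92.52307), np.float64(583.5), np.float64(178.0), 56)
(np.float32(92.35895), np.float64(584.0), np.float64(178.5), 56)
(np.float32(92.22854), np.float64(583.5), np.float64(178.5), 54)
(np.float32(92.00305), np.float64(583.5), np.float64(179.0), 56)
```

View pics/r1.png

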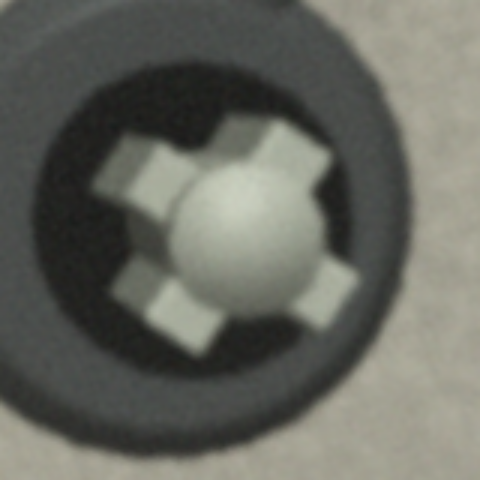

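The rectified view shows the rib tops centred at (240,235) px, which is world (584.0,178.9). The ribs stand at about 55.6° mod 90, so the tab's fit angle is about 100.6°; the hidden turn comes out at about 0.54 rad. Next is the blue ring. I'll yaw 30° so the gripper body clears the glass bulb.

Request:
play_rows(
  deltas=[
    {"travel": [2.5,-33.5,0],"yaw": 0},
    {"travel": [2.5,-33.5,0],"yaw": 0},
    {"travel": [2.5,-33.5,0],"yaw": 0},
    {"travel": [2.5,-33.5,0],"yaw": 0},
    {"travel": [2.5,-33.5,0],"yaw": 0},
  ],
)

```text
time_s: 3.9
ee_pos: [508.2, 25.8, 199.8]
orientation: [[-0.934, 0.358, 0.0], [0.358, 0.934, -0.0], [-0.0, 0.0, -1.0]]
contact_force: [1.1, -0.7, 0.1]
finger_gap: 88.1
finger_force: 0.0
```

Request:
play_rows(
  deltas=[
    {"travel": [2.5,-33.5,12],"yaw": 0},
    {"travel": [2.5,-33.5,12],"yaw": 0},
    {"travel": [2.5,-33.5,12],"yaw": 0},
    {"travel": [2.5,-33.5,12],"yaw": 0},
    {"travel": [2.5,-33.5,12],"yaw": 0},
  ],
)

```text
time_s: 4.4
ee_pos: [436.5, -126.1, 139.4]
orientation: [[-0.934, 0.358, 0.001], [0.358, 0.934, -0.0], [-0.001, -0.0, -1.0]]
contact_force: [0.8, 0.2, -0.1]
finger_gap: 88.1
finger_force: 0.0
```

Request:
play_rows(
  deltas=[
    {"travel": [0,0,0],"yaw": 7.5},
    {"travel": [0,0,0],"yaw": 7.5},
    {"travel": [0,0,0],"yaw": 7.5},
    {"travel": [0,0,0],"yaw": 7.5},
    {"travel": [0,0,0],"yaw": 0},
  ],
)

```text
time_s: 4.9
ee_pos: [437.2, -125.1, 139.8]
orientation: [[-0.628, 0.778, 0.0], [0.778, 0.628, -0.0], [-0.0, 0.0, -1.0]]
contact_force: [1.0, -0.1, 0.4]
finger_gap: 87.8
finger_force: 0.0
```

Run:
```python
from fit import *
wlook("w2",dict(blue_ring_center=7,blue_ring_tab=7,glass_bulb_center=50))
im,X,Y=rect("w2",437,-124,14,60,.5)
cv2.imwrite("pics/r2.png",cv2.resize(im[::-1],None,fx=2.5,fy=2.5))
m=(im[...,0].astype(int)-im[...,2]>25)
m[np.hypot(X-437,Y+124)>58]=0
print("mask centroid",X[m].mean(),Y[m].mean(),m.sum()*.25)
pts=np.stack([X[m],Y[m]],1).astype(np.float32)
# ring circle: fit by template: annulus inscribed 22..33 vs tab angle
best=[]
for cx in np.arange(425,450,.5):
  for cy in np.arange(-136,-112,.5):
    r=np.hypot(X-cx,Y-cy);best.append((m[(r>23)&(r<32)].mean()-m[(r>34)&(r<40)].mean(),cx,cy))
b=max(best);r=np.hypot(X-b[1],Y-b[2]);t=m&(r>36)&(r<50)
print(b,"tab",np.degrees(np.arctan2((Y[t]-b[2]).mean(),(X[t]-b[1]).mean())))
```

```text
tcp [ 437.2 -125.1  139.8] xang 128.92 F [ 1.  -0.1  0.4] 4.9
blue_ring_tab 0.94 [239.2 142.5] [ 398.9 -105.6    7. ]
blue_ring_tab 0.61 [263.5 180.8] [ 439.7 -119.9    7. ]
mask centroid 435.20165931325533 -121.9787070784577 2606.5
(np.float64(0.9217915760332214), np.float64(438.5), np.float64(-123.0)) tab 157.3787250745112
```

View pics/w2.png

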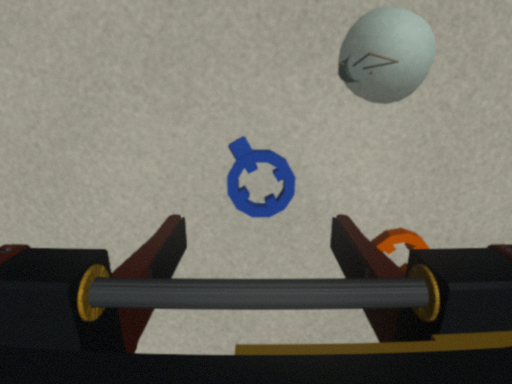

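The picture shows the blue ring centred at (261,183) with its tab at (240,150), well between the fingers. The bulb at (388,55) is clear of the gripper. I'll descend, grip and lift.

Request:
play_rows(
  deltas=[
    {"travel": [0.8,2.3,20],"yaw": 1.5},
    {"travel": [0,0,20],"yaw": 0},
    {"travel": [0,0,20],"yaw": 0},
    {"travel": [0,0,20],"yaw": 0},
    {"travel": [0,0,20],"yaw": 0},
  ],
)

```text
time_s: 5.6
ee_pos: [438.5, -123.0, 38.9]
orientation: [[-0.61, 0.792, 0.0], [0.792, 0.61, -0.0], [-0.0, 0.0, -1.0]]
contact_force: [-0.7, 0.2, -0.1]
finger_gap: 87.9
finger_force: 0.0
```

Request:
play_rows(
  deltas=[
    {"travel": [0,0,8],"yaw": 0},
    {"travel": [0,0,5],"yaw": 0},
    {"travel": [0,0,2],"yaw": 0},
    {"travel": [0,0,0],"yaw": 0},
    {"travel": [0,0,0],"yaw": 0},
  ],
)

```text
time_s: 6.1
ee_pos: [439.1, -123.2, 25.6]
orientation: [[-0.609, 0.793, 0.001], [0.793, 0.609, -0.001], [-0.001, 0.001, -1.0]]
contact_force: [-0.1, -0.2, -0.1]
finger_gap: 87.9
finger_force: 0.0
```

Request:
play_rows(
  deltas=[
    {"travel": [0,0,0],"yaw": 0},
    {"travel": [0,0,0],"yaw": 0},
    {"travel": [0,0,0],"yaw": 0},
    {"travel": [0,0,0],"yaw": 0},
    {"travel": [0,0,0],"yaw": 0},
  ],
  grip=0,
)

```text
time_s: 6.6
ee_pos: [438.6, -123.1, 24.8]
orientation: [[-0.609, 0.794, 0.0], [0.794, 0.609, -0.0], [-0.0, 0.0, -1.0]]
contact_force: [-0.0, -0.9, 1.2]
finger_gap: 63.6
finger_force: 30.0
```

Request:
play_rows(
  deltas=[
    {"travel": [0,0,0],"yaw": 0},
    {"travel": [0,0,0],"yaw": 0},
    {"travel": [0,0,0],"yaw": 0},
    {"travel": [0,0,0],"yaw": 0},
    {"travel": [0,0,0],"yaw": 0},
  ],
)

```text
time_s: 7.1
ee_pos: [438.6, -123.1, 24.8]
orientation: [[-0.609, 0.794, 0.0], [0.794, 0.609, -0.0], [-0.0, 0.0, -1.0]]
contact_force: [-0.1, -0.4, 2.5]
finger_gap: 63.8
finger_force: 30.0
```

Gap 64 mm at 30 N, so the ring is held across its flats. I'll lift, travel and turn.

Request:
play_rows(
  deltas=[
    {"travel": [0,0,-20],"yaw": 0},
    {"travel": [0,0,-30],"yaw": 0},
    {"travel": [0,0,-35],"yaw": 0},
    {"travel": [0,0,-35],"yaw": 0},
    {"travel": [0,0,-25],"yaw": 0},
  ],
)

```text
time_s: 7.6
ee_pos: [438.7, -123.1, 171.7]
orientation: [[-0.609, 0.794, 0.002], [0.794, 0.609, -0.001], [-0.001, 0.001, -1.0]]
contact_force: [0.0, 0.6, -0.4]
finger_gap: 63.5
finger_force: 30.0
```

Request:
play_rows(
  deltas=[
    {"travel": [15.1,29.9,0],"yaw": 0},
    {"travel": [15.1,29.9,0],"yaw": 0},
    {"travel": [15.1,29.9,0],"yaw": 0},
    {"travel": [15.1,29.9,0],"yaw": 0},
    {"travel": [15.1,29.9,0],"yaw": 0},
  ],
)

```text
time_s: 8.1
ee_pos: [511.4, 29.1, 169.0]
orientation: [[-0.609, 0.794, -0.001], [0.794, 0.609, -0.0], [0.0, -0.001, -1.0]]
contact_force: [-0.1, -0.8, -0.4]
finger_gap: 64.1
finger_force: 30.0
```

Request:
play_rows(
  deltas=[
    {"travel": [15.1,29.9,0],"yaw": 0},
    {"travel": [15.1,29.9,0],"yaw": 0},
    {"travel": [15.1,29.9,0],"yaw": 0},
    {"travel": [15.1,29.9,0],"yaw": 0},
    {"travel": [15.1,29.9,0],"yaw": 0},
  ],
)

```text
time_s: 8.6
ee_pos: [584.1, 180.1, 168.7]
orientation: [[-0.609, 0.793, -0.001], [0.793, 0.609, -0.0], [0.0, -0.001, -1.0]]
contact_force: [-0.3, -0.4, -1.2]
finger_gap: 63.5
finger_force: 30.0
```

Request:
play_rows(
  deltas=[
    {"travel": [0,0,0],"yaw": 8.1},
    {"travel": [0,0,0],"yaw": 8.1},
    {"travel": [0,0,0],"yaw": 8.1},
    {"travel": [0,0,0],"yaw": 8.1},
    {"travel": [0,0,0],"yaw": 8.1},
  ],
)

```text
time_s: 9.1
ee_pos: [583.7, 178.7, 168.6]
orientation: [[0.058, 0.998, -0.001], [0.998, -0.058, -0.0], [-0.0, -0.001, -1.0]]
contact_force: [0.1, -0.1, -0.9]
finger_gap: 63.8
finger_force: 30.0
```

Request:
play_rows(
  deltas=[
    {"travel": [0,0,0],"yaw": 8.1},
    {"travel": [0,0,0],"yaw": 8.1},
    {"travel": [0,0,0],"yaw": 0},
    {"travel": [0,0,0],"yaw": 0},
    {"travel": [0,0,0],"yaw": 0},
  ],
)

```text
time_s: 9.6
ee_pos: [583.8, 178.7, 169.3]
orientation: [[0.327, 0.945, -0.0], [0.945, -0.327, -0.0], [-0.0, -0.0, -1.0]]
contact_force: [-0.2, -0.3, 0.1]
finger_gap: 63.8
finger_force: 30.0
```

Run:
```python
from fit import *
wlook("w3",dict(foot_ribtop=77,foot_pipe=14))
print(observe()["torque"])
```

```text
tcp [583.8 178.7 169.3] xang 70.94 F [-0.2 -0.3  0.1] 9.6
foot_ribtop 0.89 [257.4 196.3] [583.9 178.7  77. ]
foot_pipe 0.58 [256.9  73.4] [616.9 276.   14. ]
[-0.05561533  0.10134666 -0.00811609]
```

View pics/w3.png

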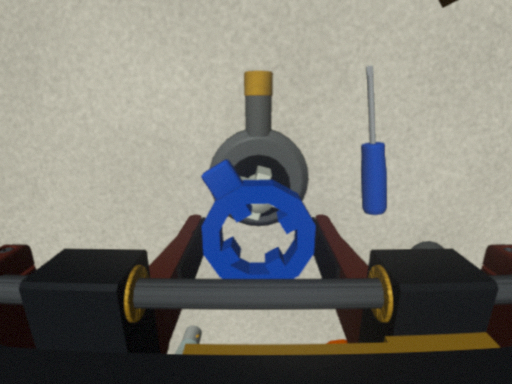

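The picture shows the blue ring held at (259,230) with its tab upper-left at (221,180), and the spine behind it. I'll check the held ring's centre and tab angle.

```bash
cat > ring.py <<'E'
from fit import *
def ring(f,cx,cy,z,sgn,vis=275):
    im,X,Y=rect(f,cx,cy,z,55,.5);st=json.load(open(f"pics/{f}.json"))
    uv=w2uv(np.stack([X,Y,0*X+z],-1),st);ok=uv[...,1]<vis
    m=sgn*(im[...,0].astype(int)-im[...,2])>30
    best=[]
    for x in np.arange(cx-8,cx+8.1,.5):
      for y in np.arange(cy-8,cy+8.1,.5):
        r=np.hypot(X-x,Y-y);a=ok&(r>23)&(r<32);b=ok&(r>34.5)&(r<40);best.append((m[a].mean()-m[b].mean(),x,y))
    b=max(best);r=np.hypot(X-b[1],Y-b[2]);t=ok&m&(r>37)&(r<47)
    e=np.array([b[1],b[2],z])-st["ee_pos"]
    print("ring",b,"tab",np.degrees(np.arctan2((Y[t]-b[2]).mean(),(X[t]-b[1]).mean())).round(1),"tool off",(e@np.array(st["orientation"])).round(1))
    # refine angle via teeth: mask fraction at r 16-21 against angle mod 90
    q=ok&(r>16.5)&(r<20.5);th=np.arctan2(Y-b[2],X-b[1])
    s=(m[q]*np.exp(4j*th[q])).sum()/q.sum();print("teeth ang mod90",np.degrees(np.angle(s))/4%90)
E
python3 - <<'E'
from ring import *
ring("w3",583.8,178.7,158.5,1)
E
```

```text
ring (np.float64(0.8847982100230922), np.float64(585.3), np.float64(179.7)) tab 101.1 tool off [ 1.4  1.1 10.8]
teeth ang mod90 14.773671569461245
```

Request:
play_rows(
  deltas=[
    {"travel": [-0.7,-0.4,15],"yaw": 0},
    {"travel": [0,0,20],"yaw": 0},
    {"travel": [0,0,15],"yaw": 0},
    {"travel": [0,0,8],"yaw": 0},
    {"travel": [0,0,5],"yaw": 0},
  ],
)

```text
time_s: 10.25
ee_pos: [582.8, 178.1, 105.1]
orientation: [[0.329, 0.944, -0.002], [0.944, -0.329, -0.0], [-0.001, -0.002, -1.0]]
contact_force: [-0.8, 0.1, -0.3]
finger_gap: 63.5
finger_force: 30.0
```

Request:
play_rows(
  deltas=[
    {"travel": [0,0,2],"yaw": 0},
    {"travel": [0,0,1],"yaw": 0},
    {"travel": [0,0,1],"yaw": 0},
    {"travel": [0,0,1],"yaw": 0},
    {"travel": [0,0,0],"yaw": 0},
  ],
)

```text
time_s: 10.75
ee_pos: [583.4, 178.2, 101.9]
orientation: [[0.329, 0.944, 0.0], [0.944, -0.329, 0.0], [0.0, 0.0, -1.0]]
contact_force: [0.9, -0.4, -0.7]
finger_gap: 63.5
finger_force: 30.0
```

Request:
play_rows(
  deltas=[
    {"travel": [0,0,1],"yaw": 0},
    {"travel": [0,0,1],"yaw": 0},
    {"travel": [0,0,0],"yaw": 0},
    {"travel": [0,0,0],"yaw": 0},
    {"travel": [0,0,0],"yaw": 0},
  ],
)

```text
time_s: 11.25
ee_pos: [583.3, 178.2, 99.7]
orientation: [[0.329, 0.944, 0.0], [0.944, -0.329, 0.0], [0.0, 0.0, -1.0]]
contact_force: [1.0, -0.2, -0.7]
finger_gap: 63.4
finger_force: 30.0
```

Request:
play_rows(
  deltas=[
    {"travel": [0,0,1],"yaw": 0},
    {"travel": [0,0,1],"yaw": 0},
    {"travel": [0,0,1],"yaw": 0},
    {"travel": [0,0,0],"yaw": 0},
    {"travel": [0,0,0],"yaw": 0},
  ],
)

```text
time_s: 11.75
ee_pos: [583.2, 178.2, 96.6]
orientation: [[0.329, 0.944, -0.0], [0.944, -0.329, 0.0], [-0.0, -0.0, -1.0]]
contact_force: [-0.2, 0.4, -0.4]
finger_gap: 63.7
finger_force: 30.0
```

The ring bottom is 5 mm below the rib tops with no push, so the teeth are in. I'll slide it home.

Request:
play_rows(
  deltas=[
    {"travel": [0,0,2],"yaw": 0},
    {"travel": [0,0,2],"yaw": 0},
    {"travel": [0,0,2],"yaw": 0},
    {"travel": [0,0,2],"yaw": 0},
    {"travel": [0,0,2],"yaw": 0},
  ],
)

```text
time_s: 12.25
ee_pos: [583.2, 178.2, 86.4]
orientation: [[0.329, 0.944, -0.0], [0.944, -0.329, -0.0], [-0.0, -0.0, -1.0]]
contact_force: [-0.3, -0.2, -0.5]
finger_gap: 63.6
finger_force: 30.0
```

Request:
play_rows(
  deltas=[
    {"travel": [0,0,2],"yaw": 0},
    {"travel": [0,0,2],"yaw": 0},
    {"travel": [0,0,2],"yaw": 0},
    {"travel": [0,0,2],"yaw": 0},
    {"travel": [0,0,2],"yaw": 0},
  ],
)

```text
time_s: 12.75
ee_pos: [583.3, 178.2, 76.5]
orientation: [[0.329, 0.944, -0.0], [0.944, -0.329, -0.0], [-0.0, 0.0, -1.0]]
contact_force: [0.3, -0.0, -0.7]
finger_gap: 63.4
finger_force: 30.0
```

Request:
play_rows(
  deltas=[
    {"travel": [0,0,1],"yaw": 0},
    {"travel": [0,0,1],"yaw": 0},
    {"travel": [0,0,1],"yaw": 0},
    {"travel": [0,0,1],"yaw": 0},
    {"travel": [0,0,0],"yaw": 0},
  ],
)

```text
time_s: 13.25
ee_pos: [583.2, 178.2, 72.5]
orientation: [[0.329, 0.944, -0.0], [0.944, -0.329, -0.0], [-0.0, -0.0, -1.0]]
contact_force: [0.1, -1.1, -0.2]
finger_gap: 63.6
finger_force: 30.0
```

Request:
play_rows(
  deltas=[
    {"travel": [0,0,1],"yaw": 0},
    {"travel": [0,0,1],"yaw": 0},
    {"travel": [0,0,0],"yaw": 0},
    {"travel": [0,0,0],"yaw": 0},
    {"travel": [0,0,0],"yaw": 0},
  ],
)

```text
time_s: 13.75
ee_pos: [583.4, 178.3, 70.9]
orientation: [[0.329, 0.944, 0.0], [0.944, -0.329, 0.0], [0.0, 0.0, -1.0]]
contact_force: [0.2, -1.1, 1.4]
finger_gap: 64.1
finger_force: 30.0
```

The flange is just taking load, so the ring is home. I'll release it, lift, and go to the orange ring.

Request:
play_rows(
  deltas=[
    {"travel": [0,0,0],"yaw": 0},
    {"travel": [0,0,0],"yaw": 0},
    {"travel": [0,0,0],"yaw": 0},
    {"travel": [0,0,0],"yaw": 0},
    {"travel": [0,0,0],"yaw": 0},
  ],
  grip=100,
)

```text
time_s: 14.25
ee_pos: [583.2, 178.2, 70.6]
orientation: [[0.329, 0.944, -0.0], [0.944, -0.329, -0.0], [-0.0, -0.0, -1.0]]
contact_force: [-0.6, 0.3, -0.1]
finger_gap: 87.6
finger_force: 0.0
```

Request:
play_rows(
  deltas=[
    {"travel": [0,0,-5],"yaw": 0},
    {"travel": [0,0,-15],"yaw": 0},
    {"travel": [0,0,-30],"yaw": 0},
    {"travel": [0,0,-30],"yaw": 0},
    {"travel": [0,0,-20],"yaw": 0},
  ],
)

```text
time_s: 14.75
ee_pos: [584.0, 178.4, 175.1]
orientation: [[0.329, 0.944, 0.004], [0.944, -0.329, 0.001], [0.002, 0.004, -1.0]]
contact_force: [-0.4, 0.2, 0.4]
finger_gap: 87.4
finger_force: 0.0
```

Run:
```python
from ring import *
wlook("w4",dict(foot_ribtop=77,blue_ring_tab=53,blue_ring_center=53))
ring("w4",583.5,178.5,60,1,225)
```

```text
tcp [584.  178.4 175.1] xang 70.79 F [-0.4  0.2  0.4] 14.75
foot_ribtop 0.74 [255.8 198.2] [582.1 175.7  77. ]
blue_ring_tab 0.63 [231.5 147.9] [574.6 220.4  53. ]
blue_ring_tab 0.48 [258.4 175.6] [588.9 188.3  53. ]
blue_ring_center 0.82 [258.2 188.3] [584.8 176.9  53. ]
ring (np.float64(0.8802738334008255), np.float64(584.5), np.float64(178.0)) tab 101.3 tool off [ -0.5   0.2 115.1]
teeth ang mod90 13.631834379421077
```

View pics/w4.png

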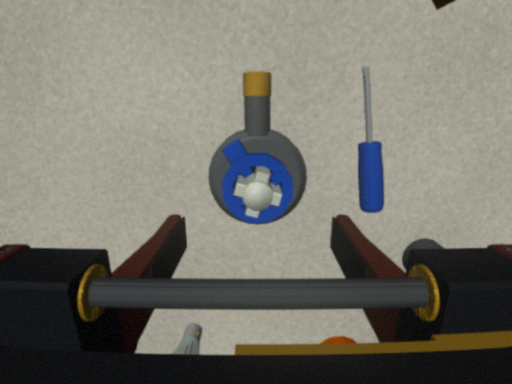

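Blue is home at (257,188), with the ribs standing between its teeth and the tab on the pipe side at 101°. On to the orange ring.

Request:
play_rows(
  deltas=[
    {"travel": [-25.4,10.7,0],"yaw": 0},
    {"travel": [-25.4,10.7,0],"yaw": 0},
    {"travel": [-25.4,10.7,0],"yaw": 0},
    {"travel": [-25.4,10.7,0],"yaw": 0},
    {"travel": [-25.4,10.7,0],"yaw": 0},
  ],
)

```text
time_s: 15.45
ee_pos: [591.1, 39.6, 168.3]
orientation: [[0.329, 0.944, -0.003], [0.944, -0.329, -0.0], [-0.001, -0.003, -1.0]]
contact_force: [-0.7, 0.3, -0.5]
finger_gap: 87.9
finger_force: 0.0
```

Request:
play_rows(
  deltas=[
    {"travel": [-25.4,10.7,0],"yaw": 0},
    {"travel": [-25.4,10.7,0],"yaw": 0},
    {"travel": [-25.4,10.7,0],"yaw": 0},
    {"travel": [-25.4,10.7,0],"yaw": 0},
    {"travel": [-25.4,10.7,0],"yaw": 0},
  ],
)

```text
time_s: 15.95
ee_pos: [599.9, -97.8, 168.3]
orientation: [[0.329, 0.944, -0.003], [0.944, -0.329, 0.001], [-0.0, -0.003, -1.0]]
contact_force: [0.9, 0.7, 0.3]
finger_gap: 88.1
finger_force: 0.0
```

Request:
play_rows(
  deltas=[
    {"travel": [0,0,7],"yaw": -8.2},
    {"travel": [0,0,7],"yaw": -8.2},
    {"travel": [0,0,7],"yaw": -8.2},
    {"travel": [0,0,7],"yaw": -8.2},
    {"travel": [0,0,7],"yaw": -8.2},
  ],
)

```text
time_s: 16.45
ee_pos: [599.8, -96.7, 133.0]
orientation: [[-0.376, 0.926, -0.004], [0.926, 0.376, 0.001], [0.002, -0.003, -1.0]]
contact_force: [0.5, -0.1, 1.0]
finger_gap: 87.8
finger_force: 0.0
```

Request:
play_rows(
  deltas=[
    {"travel": [0,0,0],"yaw": -8.2},
    {"travel": [0,0,0],"yaw": -8.2},
    {"travel": [0,0,0],"yaw": -8.2},
    {"travel": [0,0,0],"yaw": -8.2},
    {"travel": [0,0,0],"yaw": -8.2},
  ],
)

```text
time_s: 16.95
ee_pos: [599.8, -96.7, 133.2]
orientation: [[-0.892, 0.452, -0.004], [0.452, 0.892, 0.001], [0.004, -0.001, -1.0]]
contact_force: [0.8, -0.1, -0.0]
finger_gap: 87.8
finger_force: 0.0
```

Request:
play_rows(
  deltas=[
    {"travel": [0,0,0],"yaw": -8.2},
    {"travel": [0,0,0],"yaw": -8.2},
    {"travel": [0,0,0],"yaw": 0},
    {"travel": [0,0,0],"yaw": 0},
    {"travel": [0,0,0],"yaw": 0},
  ],
)

```text
time_s: 17.45
ee_pos: [600.4, -96.8, 134.8]
orientation: [[-0.982, 0.19, -0.001], [0.19, 0.982, 0.0], [0.001, 0.0, -1.0]]
contact_force: [-0.2, 0.3, 0.7]
finger_gap: 87.4
finger_force: 0.0
```

Run:
```python
from ring import *
wlook("w5",dict(orange_ring_center=7,orange_ring_tab=7))
ring("w5",600,-98,14,-1,215)
```

```text
tcp [600.4 -96.8 134.8] xang 169.02 F [-0.2  0.3  0.7] 17.45
orange_ring_tab 0.71 [262.5 231. ] [ 647.6 -102.     7. ]
ring (np.float64(0.9994697773064687), np.float64(603.0), np.float64(-96.5)) tab nan tool off [ -2.7   0.8 120.8]
teeth ang mod90 79.13111400251593ring.py:12: RuntimeWarning: Mean of empty slice.
  print("ring",b,"tab",np.degrees(np.arctan2((Y[t]-b[2]).mean(),(X[t]-b[1]).mean())).round(1),"tool off",(e@np.array(st["orientation"])).round(1))
  ret = ret.dtype.type(ret / rcount)
```

View pics/w5.png

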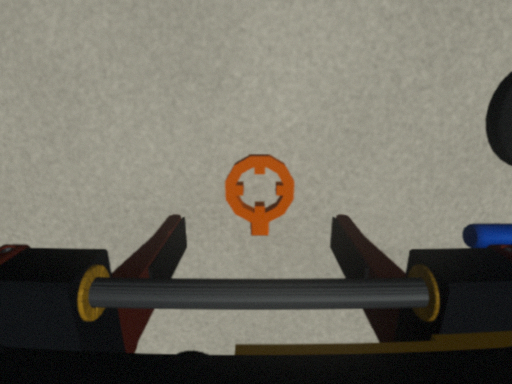

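The orange ring is at (260,188) with its tab toward the gripper at (260,230). It is already aligned, with the tab at −10.9°.

Request:
play_rows(
  deltas=[
    {"travel": [-2.6,0.5,20],"yaw": 0},
    {"travel": [0,0,20],"yaw": 0},
    {"travel": [0,0,20],"yaw": 0},
    {"travel": [0,0,20],"yaw": 0},
    {"travel": [0,0,16],"yaw": 0},
  ],
)

```text
time_s: 18.1
ee_pos: [603.0, -96.8, 38.3]
orientation: [[-0.982, 0.188, -0.001], [0.188, 0.982, 0.0], [0.001, 0.0, -1.0]]
contact_force: [-0.1, -0.6, -0.5]
finger_gap: 87.8
finger_force: 0.0
```

Request:
play_rows(
  deltas=[
    {"travel": [0,0,8],"yaw": 0},
    {"travel": [0,0,4],"yaw": 0},
    {"travel": [0,0,2],"yaw": 0},
    {"travel": [0,0,0],"yaw": 0},
    {"travel": [0,0,0],"yaw": 0},
  ],
)

```text
time_s: 18.6
ee_pos: [603.9, -97.0, 26.7]
orientation: [[-0.982, 0.188, 0.002], [0.188, 0.982, -0.0], [-0.002, -0.0, -1.0]]
contact_force: [0.3, 0.7, 0.5]
finger_gap: 87.7
finger_force: 0.0
```

Request:
play_rows(
  deltas=[
    {"travel": [0,0,0],"yaw": 0},
    {"travel": [0,0,0],"yaw": 0},
    {"travel": [0,0,0],"yaw": 0},
    {"travel": [0,0,0],"yaw": 0},
    {"travel": [0,0,0],"yaw": 0},
  ],
  grip=0,
)

```text
time_s: 19.1
ee_pos: [603.5, -96.8, 25.8]
orientation: [[-0.982, 0.188, 0.0], [0.188, 0.982, 0.0], [-0.0, 0.0, -1.0]]
contact_force: [0.1, 1.2, 0.5]
finger_gap: 63.6
finger_force: 30.0
```

Request:
play_rows(
  deltas=[
    {"travel": [0,0,0],"yaw": 0},
    {"travel": [0,0,0],"yaw": 0},
    {"travel": [0,0,0],"yaw": 0},
    {"travel": [0,0,0],"yaw": 0},
    {"travel": [0,0,0],"yaw": 0},
  ],
)

```text
time_s: 19.6
ee_pos: [603.5, -96.8, 25.8]
orientation: [[-0.982, 0.188, 0.0], [0.188, 0.982, -0.0], [-0.0, 0.0, -1.0]]
contact_force: [-1.7, 0.9, 2.0]
finger_gap: 63.3
finger_force: 30.0
```

Request:
play_rows(
  deltas=[
    {"travel": [0,0,-20],"yaw": 0},
    {"travel": [0,0,-30],"yaw": 0},
    {"travel": [0,0,-35],"yaw": 0},
    {"travel": [0,0,-35],"yaw": 0},
    {"travel": [0,0,-25],"yaw": 0},
  ],
)

```text
time_s: 20.1
ee_pos: [603.6, -97.0, 172.9]
orientation: [[-0.982, 0.188, 0.002], [0.188, 0.982, -0.001], [-0.002, -0.0, -1.0]]
contact_force: [0.2, -0.2, -0.2]
finger_gap: 64.0
finger_force: 30.0
```

Request:
play_rows(
  deltas=[
    {"travel": [7.1,26.6,0],"yaw": 0},
    {"travel": [7.1,26.6,0],"yaw": 0},
    {"travel": [7.1,26.6,0],"yaw": 0},
    {"travel": [7.1,26.6,0],"yaw": 0},
    {"travel": [7.1,26.6,0],"yaw": 0},
  ],
)

```text
time_s: 20.6
ee_pos: [593.1, 41.4, 169.9]
orientation: [[-0.982, 0.188, -0.001], [0.188, 0.982, -0.0], [0.001, -0.0, -1.0]]
contact_force: [-0.3, 0.1, -1.1]
finger_gap: 63.8
finger_force: 30.0
```

Request:
play_rows(
  deltas=[
    {"travel": [7.1,26.6,0],"yaw": 0},
    {"travel": [7.1,26.6,0],"yaw": 0},
    {"travel": [7.1,26.6,0],"yaw": 0},
    {"travel": [7.1,26.6,0],"yaw": 0},
    {"travel": [7.1,26.6,0],"yaw": 0},
  ],
)

```text
time_s: 21.1
ee_pos: [583.2, 178.7, 169.9]
orientation: [[-0.982, 0.188, -0.001], [0.188, 0.982, -0.0], [0.001, -0.001, -1.0]]
contact_force: [-0.5, 0.9, -0.2]
finger_gap: 63.6
finger_force: 30.0
```

Request:
play_rows(
  deltas=[
    {"travel": [0,0,0],"yaw": 8},
    {"travel": [0,0,0],"yaw": 8},
    {"travel": [0,0,0],"yaw": 8},
    {"travel": [0,0,0],"yaw": 8},
    {"travel": [0,0,0],"yaw": 8},
  ],
)

```text
time_s: 21.6
ee_pos: [583.3, 177.6, 169.8]
orientation: [[-0.627, 0.779, -0.001], [0.779, 0.627, -0.0], [0.0, -0.001, -1.0]]
contact_force: [0.7, 0.6, -1.2]
finger_gap: 63.8
finger_force: 30.0
```

Request:
play_rows(
  deltas=[
    {"travel": [0,0,0],"yaw": 8},
    {"travel": [0,0,0],"yaw": 8},
    {"travel": [0,0,0],"yaw": 8},
    {"travel": [0,0,0],"yaw": 4},
    {"travel": [0,0,0],"yaw": 0},
  ],
)

```text
time_s: 22.1
ee_pos: [583.3, 177.6, 169.9]
orientation: [[-0.193, 0.981, -0.001], [0.981, 0.193, -0.0], [-0.0, -0.001, -1.0]]
contact_force: [-0.0, 0.7, -0.2]
finger_gap: 63.4
finger_force: 30.0
```

```bash
python3 - <<'E' 2>/dev/null
from ring import *
wlook("w6",dict(foot_ribtop=77))
st=observe();p=st["ee_pos"]
ring("w6",p[0],p[1],p[2]-11.8,-1)
E
```

```text
tcp [583.3 177.6 169.9] xang 101.15 F [-0.   0.7 -0.2] 22.1
foot_ribtop 0.9 [258.7 195.9] [584.1 177.7  77. ]
ring (np.float64(0.8703755744939017), np.float64(583.4179406814551), np.float64(179.64771237401845)) tab 154.6 tool off [ 2.   0.5 11.6]
teeth ang mod90 11.306133508067676
```

View pics/w6.png

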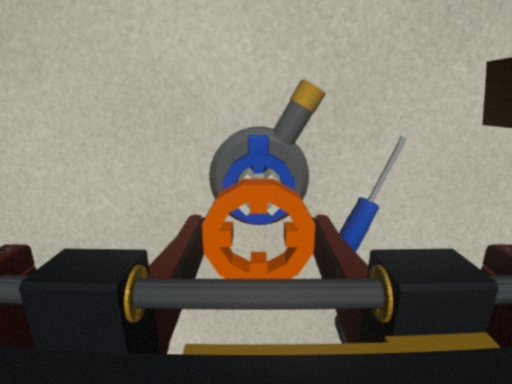

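Orange is held at (259,230), with the blue tab pointing straight up in the tool's frame, so the angles agree. I'll descend gently.

Request:
play_rows(
  deltas=[
    {"travel": [0,0.3,15],"yaw": 0},
    {"travel": [0,0,20],"yaw": 0},
    {"travel": [0,0,15],"yaw": 0},
    {"travel": [0,0,8],"yaw": 0},
    {"travel": [0,0,5],"yaw": 0},
  ],
)

```text
time_s: 22.7
ee_pos: [583.3, 177.7, 106.1]
orientation: [[-0.194, 0.981, -0.002], [0.981, 0.194, -0.0], [-0.0, -0.002, -1.0]]
contact_force: [0.9, -1.4, 0.0]
finger_gap: 63.7
finger_force: 30.0
```

Request:
play_rows(
  deltas=[
    {"travel": [0,0,2],"yaw": 0},
    {"travel": [0,0,1],"yaw": 0},
    {"travel": [0,0,1],"yaw": 0},
    {"travel": [0,0,1],"yaw": 0},
    {"travel": [0,0,0],"yaw": 0},
  ],
)

```text
time_s: 23.2
ee_pos: [583.9, 177.8, 102.9]
orientation: [[-0.194, 0.981, 0.0], [0.981, 0.194, 0.0], [0.0, 0.0, -1.0]]
contact_force: [-0.2, 0.3, -0.6]
finger_gap: 63.5
finger_force: 30.0
```

Request:
play_rows(
  deltas=[
    {"travel": [0,0,1],"yaw": 0},
    {"travel": [0,0,1],"yaw": 0},
    {"travel": [0,0,0],"yaw": 0},
    {"travel": [0,0,0],"yaw": 0},
    {"travel": [0,0,0],"yaw": 0},
  ],
)

```text
time_s: 23.7
ee_pos: [583.8, 177.8, 100.7]
orientation: [[-0.194, 0.981, -0.0], [0.981, 0.194, 0.0], [0.0, -0.0, -1.0]]
contact_force: [0.2, -0.4, -1.2]
finger_gap: 63.8
finger_force: 30.0
```

Request:
play_rows(
  deltas=[
    {"travel": [0,0,1],"yaw": 0},
    {"travel": [0,0,1],"yaw": 0},
    {"travel": [0,0,0],"yaw": 0},
    {"travel": [0,0,0],"yaw": 0},
    {"travel": [0,0,0],"yaw": 0},
  ],
)

```text
time_s: 24.2
ee_pos: [583.9, 177.8, 98.7]
orientation: [[-0.194, 0.981, 0.0], [0.981, 0.194, 0.0], [-0.0, 0.0, -1.0]]
contact_force: [-0.8, 0.2, -0.1]
finger_gap: 63.7
finger_force: 30.0
```

The teeth are in, with no push. I'll slide it home (TCP about 85.8).

Request:
play_rows(
  deltas=[
    {"travel": [0,0,2],"yaw": 0},
    {"travel": [0,0,2],"yaw": 0},
    {"travel": [0,0,2],"yaw": 0},
    {"travel": [0,0,2],"yaw": 0},
    {"travel": [0,0,1],"yaw": 0},
  ],
)

```text
time_s: 24.7
ee_pos: [583.7, 177.7, 89.2]
orientation: [[-0.194, 0.981, -0.0], [0.981, 0.194, -0.0], [-0.0, -0.0, -1.0]]
contact_force: [0.4, 0.5, -0.5]
finger_gap: 63.9
finger_force: 30.0
```

Request:
play_rows(
  deltas=[
    {"travel": [0,0,1],"yaw": 0},
    {"travel": [0,0,1],"yaw": 0},
    {"travel": [0,0,1],"yaw": 0},
    {"travel": [0,0,0.6],"yaw": 0},
    {"travel": [0,0,0],"yaw": 0},
  ],
)

```text
time_s: 25.2
ee_pos: [583.8, 177.8, 86.0]
orientation: [[-0.194, 0.981, -0.0], [0.981, 0.194, -0.0], [-0.0, -0.0, -1.0]]
contact_force: [0.1, 0.1, -0.2]
finger_gap: 63.7
finger_force: 30.0
```

Request:
play_rows(
  deltas=[
    {"travel": [0,0,0.5],"yaw": 0},
    {"travel": [0,0,0],"yaw": 0},
    {"travel": [0,0,0],"yaw": 0},
    {"travel": [0,0,0],"yaw": 0},
    {"travel": [0,0,0],"yaw": 0},
  ],
)

```text
time_s: 25.7
ee_pos: [583.9, 177.8, 85.8]
orientation: [[-0.194, 0.981, 0.0], [0.981, 0.194, 0.0], [-0.0, 0.0, -1.0]]
contact_force: [-1.4, -0.4, 2.3]
finger_gap: 63.7
finger_force: 30.0
```

A 2.3 N contact at exactly the home height. I'll release, lift away and check.

Request:
play_rows(
  deltas=[
    {"travel": [0,0,0],"yaw": 0},
    {"travel": [0,0,0],"yaw": 0},
    {"travel": [0,0,0],"yaw": 0},
    {"travel": [0,0,0],"yaw": 0},
    {"travel": [0,0,0],"yaw": 0},
  ],
  grip=100,
)

```text
time_s: 26.2
ee_pos: [583.8, 177.8, 85.5]
orientation: [[-0.194, 0.981, -0.0], [0.981, 0.194, -0.0], [0.0, -0.0, -1.0]]
contact_force: [0.3, 0.1, 0.6]
finger_gap: 88.1
finger_force: 0.0
```

Request:
play_rows(
  deltas=[
    {"travel": [0,0,-5],"yaw": 0},
    {"travel": [0,0,-15],"yaw": 0},
    {"travel": [0,0,-30],"yaw": 0},
    {"travel": [0,0,-30],"yaw": 0},
    {"travel": [0,0,-25],"yaw": 0},
  ],
)

```text
time_s: 26.7
ee_pos: [584.2, 177.9, 194.1]
orientation: [[-0.194, 0.981, 0.003], [0.981, 0.194, 0.001], [0.0, 0.003, -1.0]]
contact_force: [0.1, -0.6, 0.5]
finger_gap: 88.1
finger_force: 0.0
```

Request:
play_rows(
  deltas=[
    {"travel": [0,0,0],"yaw": 0},
    {"travel": [0,0,0],"yaw": 0},
    {"travel": [0,0,0],"yaw": 0},
    {"travel": [0,0,0],"yaw": 0},
    {"travel": [0,0,0],"yaw": 0},
  ],
)

```text
time_s: 27.2
ee_pos: [583.4, 177.7, 189.1]
orientation: [[-0.194, 0.981, -0.002], [0.981, 0.194, -0.001], [-0.0, -0.002, -1.0]]
contact_force: [-0.3, -0.1, 0.4]
finger_gap: 87.8
finger_force: 0.0
```

```bash
python3 - <<'E' 2>/dev/null
from ring import *
wlook("w7",dict(foot_ribtop=77))
ring("w7",584,178.5,74,-1,230)
st=json.load(open("pics/w7.json"));d=np.load("pics/w7.npy");im=cv2.imread("pics/w7.png")
for nm,m in(("orange",im[...,2].astype(int)-im[...,0]>50),("blue",im[...,0].astype(int)-im[...,2]>30)):
    v,u=np.nonzero(m&(d>0));k=(abs(u-258)<60)&(abs(v-185)<60);P=np.array([uv2w("wrist",(a,b),None,d[b,a],st) for a,b in zip(u[k],v[k])])
    print(nm,k.sum(),np.percentile(P[:,2],[10,50,90]).round(1))
im,_=grab_frame("top");a=im[150:240,150:330];cv2.imwrite("pics/t7.png",cv2.resize(a,None,fx=4,fy=4))
E
```

```text
tcp [583.4 177.7 189.1] xang 101.18 F [-0.3 -0.1  0.4] 27.2
foot_ribtop 0.98 [258.3 190.8] [583.9 176.4  77. ]
ring (np.float64(0.917578125), np.float64(584.5), np.float64(178.5)) tab -79.5 tool off [  0.6   1.5 115.1]
teeth ang mod90 10.972537794528277
orange 2943 [69.4 73.1 74.1]
```

View pics/w7.png

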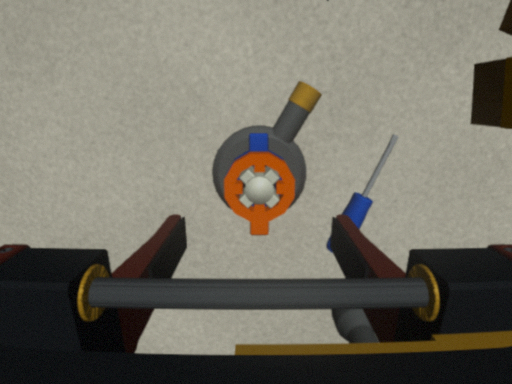

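The picture shows the orange ring seated on the spine at (259,189), its tab opposite the blue tab at (258,142). Its top is at 73–74 mm, and home is 74. I'll hand in.

```bash
python3 -c "
from rig import *
print(finish_job())"
```

```text
the job is handed in; nothing more can be done
None
```

Both rings are fully home on the spine, blue first with its tab on the pipe side and orange on top with its tab opposite; nothing else was touched, and the job was handed in at about 27 s.

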